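# Seat a round blank in the vee of a drill vice

### The job

The plain aluminium round, 40 mm across and 90 mm tall, is to be drilled in its end for a new mower wheel bush. Stand it upright on the bed of the drill vice and push it gently home into the vee until it bears on both faces; only then slide the moving jaw up behind it until the jaw nips it with roughly 5 to 10 N and stays, and let go. Never press the blank against the vee or the jaw with more than about 12 N, keep it from tipping over, and leave the other things on the bench where they are.

Things in the scene. Friction and masses are not known exactly. Their poses are not given: they have to be found in the camera images.
- blank: plain turned aluminium round bar standing upright on the bench, 40 mm diameter, 90 mm tall, 0.3 kg; the only one of that size (the two other aluminium rounds are much thinner or much flatter). Origin: centre of its underside, z up its axis
- vice: grey drill-press vice bolted to the bench. Origin on the bench under the middle of its bed; x runs horizontally along the slide from the T-handle and moving jaw towards the fixed jaw with the vee, y to the left of that. Flat bed 30 mm above the bench, 100 mm wide. Both jaws 100 mm wide, tops 80 mm above the bench. Nut bracket, 20 mm above the bed, at x -145 to -123 mm
- vee_left: steel half of the vee on the +y side; origin and axes as the vice. The vee is an upright 90-degree notch, lightly oiled, through the whole 50 mm height of the fixed jaw, open towards -x: mouth 70 mm wide at x = +50 mm, apex on the centre line at x = +85 mm; the fixed jaw ends at x = +115 mm
- vee_right: steel half of the vee on the -y side, mirror image of the left; same origin and axes as the vice
- vee_seat (a point): point on the bed where the centre of the blank's underside lies when the blank is fully home against both faces: 56.7 mm along the vice's x axis from its origin, 30 mm above the bench; axes as the vice
- jaw (a joint): travel of the moving jaw along the vice's x axis in m: 0 fully open, growing as it is pushed towards the vee (up to 0.095). It has no spring: it drags on its ways with about 8 N and stays where it is pushed to. The moving jaw is heavy, about 2 kg, so bring it up to the blank slowly. It meets a blank that is fully home at about 0.087
- jaw_plate: steel face plate of the moving jaw, 8 mm thick, 100 mm wide; it moves with the jaw. Axes as the vice. Its flat working face, towards the vee, stands at x = -50 mm from this origin (the origin coincides with the vice's when the jaw is fully open); the top is about 80 mm above the bench
- jaw_back (a point): middle of the top rear edge of the moving jaw, 36 mm behind its working face, 80 mm above the bench. The upright rear side below it is the place to push the jaw with shut fingers, above the spindle (14 mm thick, its top 16 mm above the bed). Axes as the vice
- thin_bar: aluminium round bar standing on the bench, 25 mm diameter, 110 mm tall; not wanted, leave it. Origin: centre of underside
- disc: flat aluminium round standing on the bench, 55 mm diameter, 35 mm tall; not wanted, leave it. Origin: centre of underside
- screwdriver: screwdriver with a red handle lying on the bench, 200 mm long along its x; leave it
- jar: closed glass jar, 64 mm diameter, 85 mm tall; leave it. Origin: centre of underside
- spray_can: white can, 54 mm diameter, 170 mm tall; leave it. Origin: centre of underside
- tape_measure: yellow and black tape measure, 65 x 38 x 62 mm; leave it. Origin: centre of underside

How it is judged:
By the outcome, as a careful person would: the job done as asked, in the order asked, and still so for the second after the job is handed in, with the robot touching nothing.
It also fails if it takes over 64 s, if anything falls off the work surface, if the arm or the gripper's body presses on something with over 40 N, if the wrist force passes 120 N, or if a joint passes its speed limit or range.

### The arm

A 7-joint arm with a two-finger parallel gripper is mounted at the origin on the work surface. World frame = base frame: x ahead of the robot, y to its left, z up, the work surface at z = 0. Lengths are in m, angles in rad, forces in N, time in s.
With the tool pointing down it reaches from about 0.425 to 0.925 m from the base axis. Payload 6.8 kg.
Tool frame: the origin (TCP) lies at the very end of the fingers, on their centre line; the grasp point (between the pads) lies behind it (env.hold_point_z is the z of the grasp point in the tool frame, in m); z points along the fingers, y is the line along which they close (so a half turn about z gives the same grasp; the last joint's range is limited). The gripper opens to 88 mm and grips with 3 to 60 N. Pads are 20 mm wide; open, the fingers measure 115 mm over their backs; the gripper's body (75 mm by 178 mm) begins 61 mm behind the grasp point.
Start: joints at [1.136, 0.477, 0.022, 1.555, -0.011, 1.109, -0.083], TCP at [0.217, -0.639, 0.223] pointing down, gripper open.
Joint ranges: [-2.96, 2.96], [-0.34, 2.1], [-1.41, 1.46], [0.24, 2.44], [-1.37, 4.51], [0.17, 1.92], [-2.96, 2.96]. Speed limits (rad/s): [2.39, 2.39, 3.14, 3.14, 3.14, 3.14, 3.14].

### API

Orientations are given as a unit quaternion [x, y, z, w].
In Python, from rig import env, imaging, job gives the robot as it stands.
- The arm moves only by the tool arm_command, never from a script. Its argument "rows" is text: rows parted by semicolons, each of 7 numbers parted by spaces: the shift along the tool's x, y, z in mm, then the turn, a rotation vector about the tool's x, y, z in degrees, then the finger opening in mm, from 0 to 87.8. A call has 1 to 10 rows; each row is the pose to reach, as a shift and turn from the pose commanded when the call began, along the tool's axes at that moment; what a row does not reach only later rows make up. A row lasts 1/8 s, in which the tool goes at most 62.5 mm and 10.7 degrees, less where a joint would pass 70% of its speed; a pose out of reach is approached as far as the arm can. A call with a gripper value outside its range is refused whole. The fingers move at their own pace and stop on an object; "grip_force" is the grip in N (left out, the last holds). Time passes only in rows, so rows that repeat a pose let the fingers close. It gives the time, the measured TCP pose, the force, the opening and the grip force at its end, in the units of the state.
- env.state(): the state, without advancing time (a new reading comes with each control period).
- imaging.capture(name): name is "side" or "top"; returns a dict with "img" (420x560x3 uint8, blue, green, red), "fx", "fy", "cx", "cy" (pixels), "T" (4x4, takes a point from camera to world coordinates). Camera axes: x right, y down, z forward; pixel columns grow to the right and rows downward; lengths in m; the calibration is good to about 2 mm. A picture is of the moment at which its call begins. There is no depth.
- job.finish_job(): hands the job in; it is judged then, once.
The state is a dict: "time": time; "joint_pos": joint angles; "dq": joint speeds; "effort": joint torques, N m; "eef_pos": TCP position; "tcp_rot": TCP orientation; "contact_force": force on the tool from outside, world axes, zero at the start; "ft_torque": the same for the moment, N m; "opening": finger opening in m; "grip_force": force on a finger pad.
Only numpy, scipy, OpenCV 4.12 (cv2) and the standard library are available. Lean on these libraries where they do the work, as an engineer would, in place of code of your own. Each camera call takes 0.05 s, during which the arm holds its last target. There are 200 camera calls.

## Working session

There is one attempt and no reset: what is moved stays moved. The work goes in short steps, Python scripts to look and compute and a tool call to move; the robot and the scene stay as the last step left them, time stands still between calls to the robot, and variables do not carry over. Pictures are saved under pics/ and viewed, at most 10 in all, crops included, and the job is handed in when it is done.

Besides the shell and the picture viewer there is one more tool, called after "Emit:" in YAML: its name, and indented under it one key for each argument. arm_command: Moves the arm, as the interface text tells. Its arguments: {"type":"object","properties":{"rows":{"type":"string"},"grip_force":{"type":"number"}},"required":["rows"]}

```bash
mkdir -p pics; ls; python3 - <<'E'
from rig import env, imaging, job
import cv2,numpy as np
for n in("top","side"):
    c=imaging.capture(n); cv2.imwrite(f"pics/{n}0.png",cv2.resize(c["img"],(784,588),interpolation=cv2.INTER_CUBIC)); np.savez(f"{n}0.npz",**c)
    print(n,c["fx"],c["cx"],c["cy"],np.round(c["T"],3).tolist())
print(env.state(),env.hold_point_z)
E
```

```text
pics
top 423.3097242948881 279.5738877968774 202.28338351706276 [[0.138, -0.965, 0.222, 0.387], [-0.99, -0.134, 0.036, 0.058], [-0.005, -0.225, -0.974, 1.099], [0.0, 0.0, 0.0, 1.0]]
side 383.9518036108845 275.1834895820633 207.63393315841432 [[0.941, -0.237, 0.241, 0.389], [-0.338, -0.678, 0.652, -0.541], [0.009, -0.695, -0.719, 0.749], [0.0, 0.0, 0.0, 1.0]]
{'time': 0.1, 'joint_pos': array([ 1.13588976,  0.47770916,  0.0223579 ,  1.55630201, -0.0115137 ,
        1.10931728, -0.08309778]), 'dq': array([ 0.00073   , -0.00216774,  0.00035702, -0.00182736,  0.00015455,
        0.00091047, -0.00145343]), 'effort': array([ 4.50261519e-03, -5.84092319e+01,  1.54045366e+00, -2.73312807e+01,
       -5.41415380e-02,  1.30636370e-02,  4.24307655e-05]), 'eef_pos': array([ 0.21650484, -0.63877962,  0.22180615]), 'tcp_rot': array([ 9.86678790e-01,  1.62678574e-01, -1.85092658e-04, -7.82166633e-04]), 'contact_force': array([-1.20281191, -0.85165744,  0.1686644 ]), 'ft_torque': array([-0.04532647, -0.00565058,  0.01519049]), 'grip_force': 0.0, 'opening': 0.08764467611269762} -0.0187
```

View pics/top0.png

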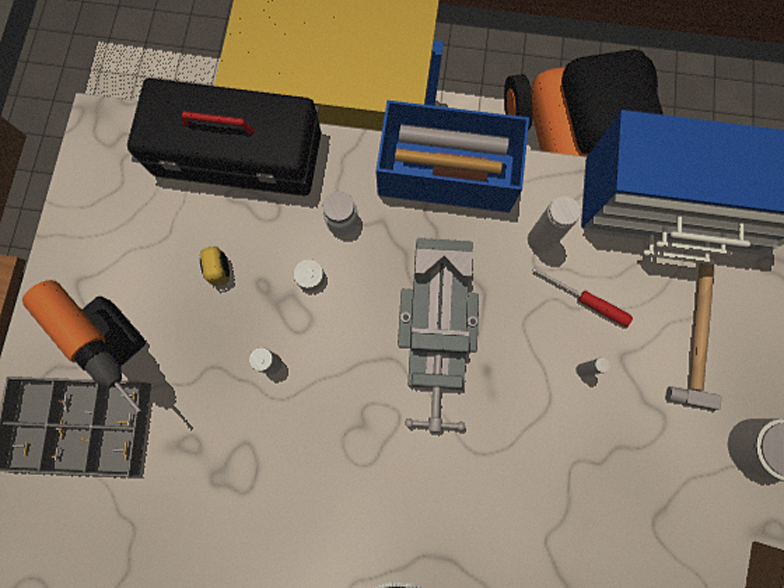

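View pics/side0.png

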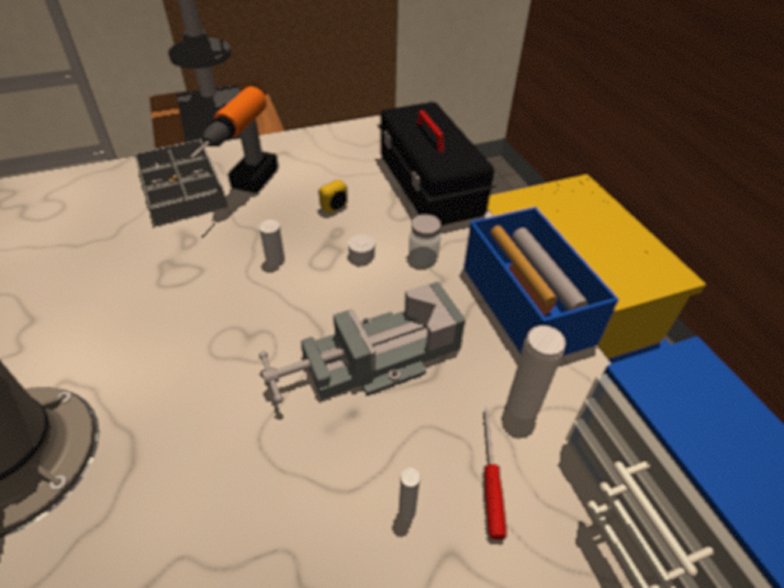

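The top view shows the blank at about (262,360), the disc at (308,277) and the thin bar at (593,368). The vice has its vee at (443,262) and its T-handle at (436,425). Next I'll enlarge those areas.

```bash
python3 - <<'E'
import cv2,numpy as np
t=np.load("top0.npz")["img"];s=np.load("side0.npz")["img"]
a=cv2.resize(t[160:290,275:355],None,fx=4.5,fy=4.5,interpolation=cv2.INTER_CUBIC) #360x585
b=cv2.resize(t[240:285,170:210],None,fx=6.5,fy=6.5,interpolation=cv2.INTER_CUBIC) #260x292
d=cv2.resize(s[150:195,178:212],None,fx=6.5,fy=6.5,interpolation=cv2.INTER_CUBIC) #221x292
im=np.zeros((585,625,3),np.uint8)
im[:,:360]=a; im[:292,360:620]=b; im[292:584,360:581]=d
cv2.imwrite("pics/c1.png",im)
E
```

```text
(no output)
```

View pics/c1.png

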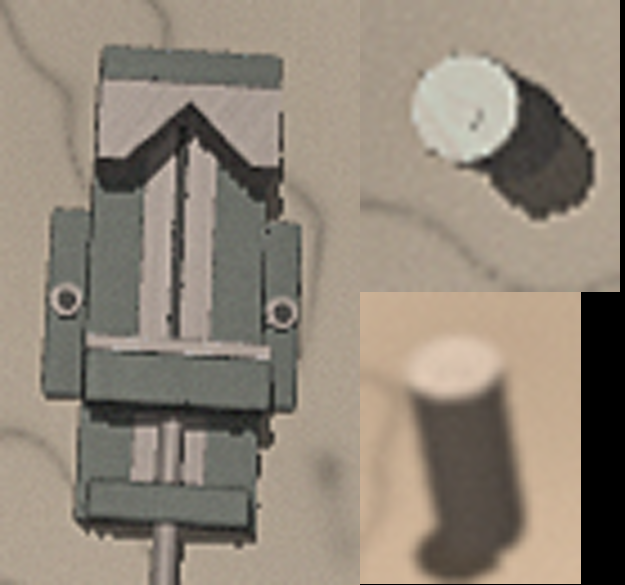

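Enlarged crop, in crop pixels:
- **Fixed jaw:** top far corners at (103,47) and (283,57), near corners at (97,158) and (279,167), vee apex at (190,103).
- **Moving jaw:** plate front edge from (87,335) to (270,347).
- **Blank:** top centre at (465,108) in the top view and (455,368) in the side view.

```bash
cat > h.py <<'E'
import numpy as np
def ray(c,p,z):
    T=c["T"];d=T[:3,:3]@[(p[0]-c["cx"])/c["fx"],(p[1]-c["cy"])/c["fy"],1]
    return T[:3,3]+d*(z-T[2,3])/d[2]
def crop(u,v,x0,y0,k): return (x0+(u+.5)/k-.5,y0+(v+.5)/k-.5)
E
python3 - <<'E'
from h import *
from rig import env
from scipy.spatial.transform import Rotation as R
t=np.load("top0.npz");s=np.load("side0.npz")
f=lambda u,v,z=.08: ray(t,crop(u,v,275,160,4.5),z)
names=dict(fl=(103,47),fr=(283,57),nl=(97,158),nr=(279,167),apex=(190,103),pl=(87,335),pr=(270,347),hl=(84,401),hr=(268,407))
P={k:f(*v) for k,v in names.items()}
for k,v in P.items(): print(k,v.round(4))
bt=ray(t,crop(105,108,170,240,6.5),.09); bs=ray(s,crop(95,76,178,150,6.5),.09)
print("blank",bt.round(4),bs.round(4), "thin",ray(t,(600/1.4,364/1.4),.11).round(3),"disc",ray(t,(308/1.4,272/1.4),.035).round(3))
# fit vice pose
m=dict(fl=(115,50),fr=(115,-50),nl=(50,50),nr=(50,-50),apex=(85,0),pl=(-50,50),pr=(-50,-50))
A=np.array([m[k] for k in m])/1000;B=np.array([P[k][:2] for k in m])
a0=A-A.mean(0);b0=B-B.mean(0)
th=np.arctan2((a0[:,0]*b0[:,1]-a0[:,1]*b0[:,0]).sum(),(a0*b0).sum());Rm=np.array([[np.cos(th),-np.sin(th)],[np.sin(th),np.cos(th)]])
o=B.mean(0)-Rm@A.mean(0);print("vice",o.round(4),np.degrees(th),((B-o)@Rm*1000).round(1).tolist())
for n,q in dict(seat=(.0567,0),back0=(-.086,0),back87=(.001,0)).items(): print(n,(o+Rm@q).round(4))
r=R.from_quat(env.state()["tcp_rot"]);print(r.as_matrix().round(4))
E
```

```text
fl [0.7086 0.0619 0.08  ]
fr [ 0.7165 -0.0383  0.08  ]
nl [0.6448 0.057  0.08  ]
nr [ 0.6534 -0.0429  0.08  ]
apex [0.683  0.0099 0.08  ]
pl [0.5464 0.0496 0.08  ]
pr [ 0.5535 -0.0489  0.08  ]
hl [0.5109 0.0465 0.08  ]
hr [ 0.5212 -0.0514  0.08  ]
blank [0.4568 0.2976 0.09  ] [0.4577 0.2951 0.09  ] thin [ 0.524 -0.268  0.11 ] disc [0.63  0.253 0.035]
vice [0.5989 0.0036] 4.216476575581124 [[113.7, 50.1], [114.3, -50.4], [49.7, 49.8], [51.0, -50.4], [84.4, 0.1], [-48.9, 49.7], [-49.1, -49.0]]
seat [0.6554 0.0078]
back0 [ 0.5131 -0.0027]
back87 [0.5999 0.0037]
[[ 9.471e-01  3.210e-01 -6.000e-04]
 [ 3.210e-01 -9.471e-01  1.500e-03]
 [-1.000e-04 -1.600e-03 -1.000e+00]]
```

Emit:
arm_command:
  rows: "429 -477 -20 0 0 14.5 80;429 -477 -20 0 0 14.5 80;429 -477 -20 0 0 14.5 80;429 -477 -20 0 0 14.5 80;429 -477 -20 0 0 14.5 80;429 -477 -20 0 0 14.5 80;429 -477 -20 0 0 14.5 80;429 -477 -20 0 0 14.5 80;429 -477 -20 0 0 14.5 80;429 -477 -20 0 0 14.5 80"
  grip_force: 15

```text
time: 1.35
eef_pos: [0.4635, -0.0635, 0.2422]
tcp_rot: [0.999, 0.037, 0.0, 0.0]
contact_force: [0.1, -0.2, -1.5]
opening: 0.08
grip_force: 0.0
```

Emit:
arm_command:
  rows: "20 -360 0 0 0 0 80;20 -360 0 0 0 0 80;20 -360 0 0 0 0 80;20 -360 0 0 0 0 80;20 -360 50 0 0 0 80;20 -360 100 0 0 0 80;20 -360 110 0 0 0 80;20 -360 110 0 0 0 80;20 -360 110 0 0 0 80"

```text
time: 2.48
eef_pos: [0.4574, 0.2946, 0.1331]
tcp_rot: [0.999, 0.036, 0.0, 0.0]
contact_force: [0.7, 0.2, 0.6]
opening: 0.0799
grip_force: 0.0
```

```bash
python3 - <<'E'
from rig import env, imaging
import cv2,numpy as np
s=env.state();print(s["eef_pos"],s["tcp_rot"],s["contact_force"])
t=imaging.capture("top")["img"];d=imaging.capture("side")["img"]
a=t[200:300,140:240];b=d[120:220,150:250]
cv2.imwrite("pics/c2.png",np.hstack([cv2.resize(i,(400,400),interpolation=cv2.INTER_CUBIC) for i in(a,b)]))
E
```

```text
[0.45735718 0.29459034 0.13311958] [9.99336864e-01 3.64092627e-02 4.42416346e-04 4.27349764e-05] [0.72835838 0.24606721 0.59720017]
```

View pics/c2.png

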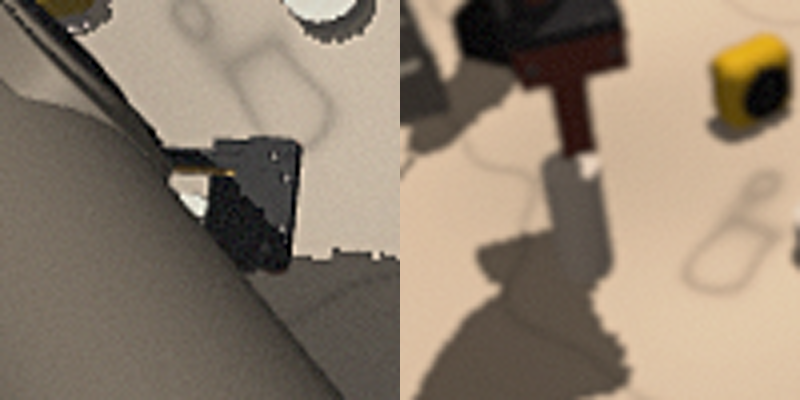

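The side picture shows the fingers straddling the blank, whose top is at (588,165), so the alignment is as expected. I'll descend and grip.

Emit:
arm_command:
  rows: "0 -1.5 40 0 0 0 80;0 -1.5 80 0 0 0 80;0 -1.5 80 0 0 0 80;0 -1.5 80 0 0 0 55;0 -1.5 80 0 0 0 46;0 -1.5 80 0 0 0 43;0 -1.5 80 0 0 0 41;0 -1.5 80 0 0 0 36;0 -1.5 80 0 0 0 36;0 -1.5 80 0 0 0 36"
  grip_force: 25

```text
time: 3.82
eef_pos: [0.4568, 0.2969, 0.0525]
tcp_rot: [0.999, 0.037, 0.0, -0.0]
contact_force: [-0.4, -0.6, 6.2]
opening: 0.0394
grip_force: 25.0
```

Emit:
arm_command:
  rows: "0 0 -20 0 0 0 36;0 0 -70 0 0 0 36;0 0 -115 0 0 0 36;0 0 -115 0 0 0 36;30 53 -115 0 0 0 36;60 107 -115 0 0 0 36;90 160 -115 0 0 0 36;120 213 -115 0 0 0 36;150 266 -115 0 0 0 36;165 293 -115 0 0 0 36"

```text
time: 5.08
eef_pos: [0.6425, 0.0115, 0.1637]
tcp_rot: [0.999, 0.034, -0.002, 0.001]
contact_force: [-0.2, -0.1, -3.8]
opening: 0.0396
grip_force: 25.0
```

Emit:
arm_command:
  rows: "6 10 0 0 0 0 36;6 10 0 0 0 0 36;6 10 0 0 0 0 36"

```text
time: 5.45
eef_pos: [0.6483, 0.0097, 0.1666]
tcp_rot: [0.999, 0.038, -0.001, -0.001]
contact_force: [-0.1, 0.6, -3.2]
opening: 0.0395
grip_force: 25.0
```

```bash
python3 - <<'E'
from rig import env, imaging
import cv2,numpy as np
s=env.state();print(s["eef_pos"],s["tcp_rot"],s["contact_force"],s["opening"])
t=imaging.capture("top");d=imaging.capture("side");np.savez("top1.npz",**t);np.savez("side1.npz",**d)
a=t["img"][150:300,250:375];b=d["img"][150:270,220:345]
im=np.zeros((600,1000,3),np.uint8)[:480,:800]
im[:480,:400]=cv2.resize(a,(400,480),interpolation=cv2.INTER_CUBIC);im[:384,400:]=cv2.resize(b,(400,384),interpolation=cv2.INTER_CUBIC)
cv2.imwrite("pics/c3.png",im)
E
```

```text
[0.64826844 0.00966321 0.16658936] [ 9.99261342e-01  3.84191854e-02 -6.64842723e-04 -5.42382670e-04] [-0.0726926   0.62153497 -3.18714057] 0.039475839190416744
```

View pics/c3.png

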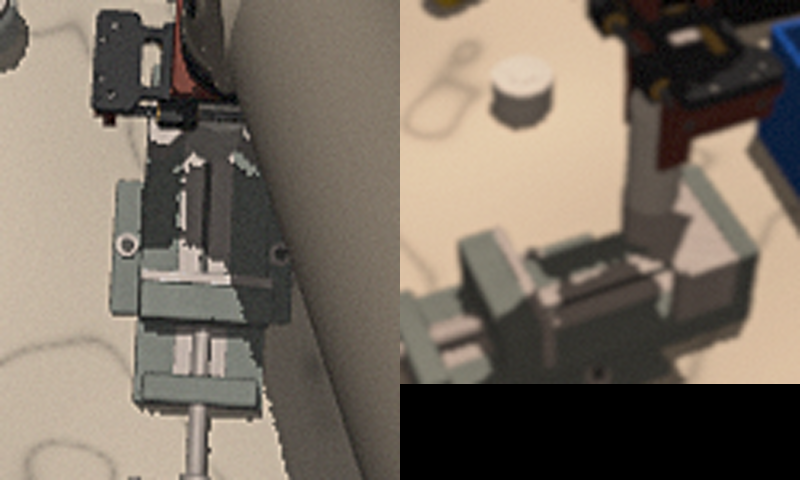

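The blank hangs upright just above the vee (side crop, bottom at about (655,240)), and the moving jaw is fully open.

Emit:
arm_command:
  rows: "0 1.5 30 0 0 0 36;0 1.5 60 0 0 0 36;0 1.5 74 0 0 0 36;0 1.5 78 0 0 0 36;0 1.5 80 0 0 0 36;0 1.5 80 0 0 0 36;0 1.5 80 0 0 0 36"

```text
time: 6.42
eef_pos: [0.65, 0.0056, 0.0879]
tcp_rot: [0.999, 0.037, 0.001, 0.0]
contact_force: [0.3, -0.1, -2.5]
opening: 0.0399
grip_force: 25.0
```

Emit:
arm_command:
  rows: "0 -1.5 1 0 0 0 36;0 -1.5 2 0 0 0 36;0 -1.5 3 0 0 0 36;0 -1.5 3.5 0 0 0 36;0 -1.5 4 0 0 0 36;0 -1.5 4 0 0 0 36"

```text
time: 7.18
eef_pos: [0.6494, 0.0071, 0.0831]
tcp_rot: [0.999, 0.037, -0.0, 0.0]
contact_force: [-0.6, 0.2, -3.3]
opening: 0.0397
grip_force: 25.0
```

Emit:
arm_command:
  rows: "0 0 0.4 0 0 0 36;0 0 0.8 0 0 0 36;0 0 0.8 0 0 0 36;0 0 0.8 0 0 0 36"

```text
time: 7.68
eef_pos: [0.6496, 0.0071, 0.0826]
tcp_rot: [0.999, 0.037, 0.0, 0.0]
contact_force: [-0.5, 0.3, 0.1]
opening: 0.0398
grip_force: 25.0
```

The load has transferred to the bed, so I'll release and rise.

Emit:
arm_command:
  rows: "0 0 0 0 0 0 41;0 0 0 0 0 0 44;0 0 0 0 0 0 52;0 0 0 0 0 0 60;0 0 0 0 0 0 60;0 0 -40 0 0 0 60;0 0 -80 0 0 0 60;0 0 -110 0 0 0 60;0 0 -110 0 0 0 30;0 0 -110 0 0 0 0"

```text
time: 8.93
eef_pos: [0.6488, 0.0069, 0.1913]
tcp_rot: [0.999, 0.037, -0.001, 0.0]
contact_force: [-0.1, 0.4, 0.3]
opening: 0.0433
grip_force: 0.0
```

Emit:
arm_command:
  rows: "-56 0 0 0 4 0 0;-56 0 0 0 4 0 0;-56 0 0 0 4 0 0;-56 0 50 0 4 0 0;-56 0 100 0 4 0 0;-56 0 136 0 4 0 0;-56 0 138 0 4 0 0;-56 0 138 0 4 0 0"

```text
time: 9.93
eef_pos: [0.5956, 0.0034, 0.0555]
tcp_rot: [0.999, 0.037, 0.036, -0.002]
contact_force: [-0.2, 0.5, 1.0]
opening: 0.0004
grip_force: 0.0
```

```bash
python3 - <<'E'
from rig import env, imaging
import cv2,numpy as np
s=env.state();print(s["eef_pos"],s["tcp_rot"],s["contact_force"],s["opening"])
d=imaging.capture("side");np.savez("side2.npz",**d)
cv2.imwrite("pics/c4.png",cv2.resize(d["img"][170:280,220:345],(750,660))[60:])
E
```

```text
[0.59557073 0.0034213  0.05547224] [ 0.99867356  0.03676207  0.03601852 -0.00152688] [-0.19558785  0.52394265  0.97676788] 0.00044843360626020776
```

View pics/c4.png

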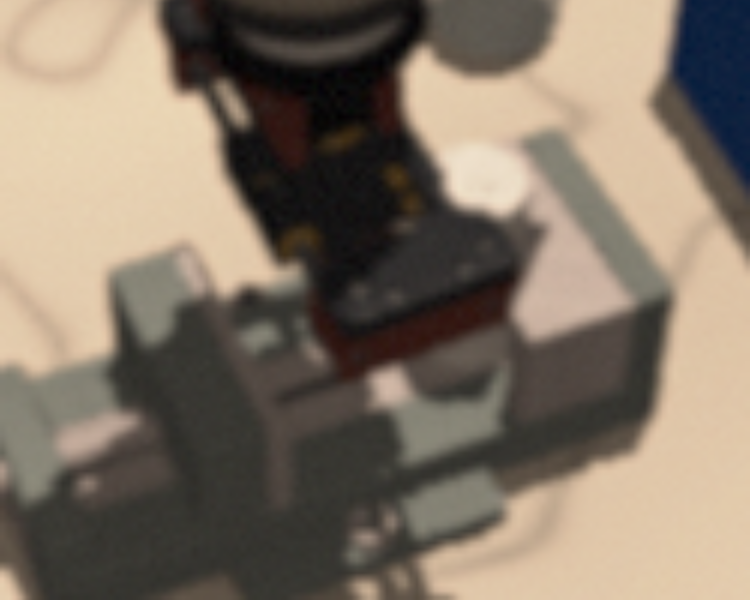

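The blank stands upright at the vee mouth, top at (487,180) in the crop, with the shut fingers behind it. I'll advance slowly and watch the force.

Emit:
arm_command:
  rows: "4 0 1 0 0 0 0;8 0 2 0 0 0 0;12 0 2.5 0 0 0 0;15 0 2.8 0 0 0 0;17 0 3 0 0 0 0;18 0 3 0 0 0 0;19 0 3 0 0 0 0;20 0 3 0 0 0 0;20 0 3 0 0 0 0"
  grip_force: 10

```text
time: 11.1
eef_pos: [0.6137, 0.0045, 0.0527]
tcp_rot: [0.999, 0.037, 0.035, -0.001]
contact_force: [-0.5, -0.8, -0.1]
opening: 0.0006
grip_force: 0.0
```

Emit:
arm_command:
  rows: "1 0 0 0 0 0 0;2 0 0 0 0 0 0;3 0 0 0 0 0 0;4 0 0 0 0 0 0;4 0 0 0 0 0 0;4 0 0 0 0 0 0"

```text
time: 11.85
eef_pos: [0.6176, 0.0047, 0.053]
tcp_rot: [0.999, 0.037, 0.035, -0.001]
contact_force: [-0.4, 0.8, 0.8]
opening: 0.0006
grip_force: 0.0
```

Emit:
arm_command:
  rows: "0.5 0 0 0 0 0 0;1 0 0 0 0 0 0;1.5 0 0 0 0 0 0;2 0 0 0 0 0 0;2.5 0 0 0 0 0 0;3 0 0 0 0 0 0;3.5 0 0 0 0 0 0;4 0 0 0 0 0 0;4 0 0 0 0 0 0"

```text
time: 12.98
eef_pos: [0.6217, 0.0051, 0.0533]
tcp_rot: [0.999, 0.037, 0.035, -0.001]
contact_force: [-0.8, -0.3, -1.1]
opening: 0.0003
grip_force: 0.4
```

Emit:
arm_command:
  rows: "0.3 0 0 0 0 0 0;0.6 0 0 0 0 0 0;0.9 0 0 0 0 0 0;1.2 0 0 0 0 0 0;1.5 0 0 0 0 0 0;1.5 0 0 0 0 0 0"

```text
time: 13.72
eef_pos: [0.6232, 0.0052, 0.0534]
tcp_rot: [0.999, 0.037, 0.035, -0.001]
contact_force: [-1.2, -0.7, -0.5]
opening: 0.0004
grip_force: 0.4
```

Emit:
arm_command:
  rows: "0.3 0 0 0 0 0 0;0.6 0 0 0 0 0 0;0.9 0 0 0 0 0 0;1.2 0 0 0 0 0 0;1.2 0 0 0 0 0 0"

```text
time: 14.35
eef_pos: [0.6244, 0.0053, 0.0535]
tcp_rot: [0.999, 0.037, 0.035, -0.001]
contact_force: [-1.2, 0.2, -0.5]
opening: 0.0007
grip_force: 0.4
```

Emit:
arm_command:
  rows: "0.2 0 0 0 0 0 0;0.4 0 0 0 0 0 0;0.6 0 0 0 0 0 0;0.6 0 0 0 0 0 0"

```text
time: 14.85
eef_pos: [0.6249, 0.0053, 0.0535]
tcp_rot: [0.999, 0.037, 0.035, -0.001]
contact_force: [-2.1, 0.6, 1.0]
opening: 0.0008
grip_force: 0.5
```

Emit:
arm_command:
  rows: "0.2 0 0 0 0 0 0;0.4 0 0 0 0 0 0;0.4 0 0 0 0 0 0"

```text
time: 15.22
eef_pos: [0.625, 0.0053, 0.0534]
tcp_rot: [0.999, 0.037, 0.035, -0.001]
contact_force: [-2.3, 0.1, 0.4]
opening: 0.0
grip_force: 1.1
```

Emit:
arm_command:
  rows: "0.2 0 0 0 0 0 0;0.4 0 0 0 0 0 0;0.4 0 0 0 0 0 0"

```text
time: 15.6
eef_pos: [0.6253, 0.0052, 0.0534]
tcp_rot: [0.999, 0.037, 0.034, -0.001]
contact_force: [-4.5, -0.9, 0.5]
opening: 0.0008
grip_force: 2.0
```

Emit:
arm_command:
  rows: "0.2 0 0 0 0 0 0;0.4 0 0 0 0 0 0;0.4 0 0 0 0 0 0"

```text
time: 15.98
eef_pos: [0.6253, 0.0051, 0.0534]
tcp_rot: [0.999, 0.037, 0.034, -0.001]
contact_force: [-6.5, -1.6, 1.9]
opening: 0.0005
grip_force: 2.8
```

The reaction rises while the position stands still, so the blank is home. I'll back off, rise and look.

Emit:
arm_command:
  rows: "-2 0 0 0 0 0 0;-10 0 0 0 0 0 0;-25 0 0 0 0 0 0;-28 0 -30 0 0 0 0;-28 0 -80 0 0 0 0;-60 0 -110 0 0 0 0;-110 0 -110 0 -4 0 0;-150 0 -110 0 -4 0 0;-152 0 -110 0 -4 0 0;-152 0 -110 0 -4 0 0"

```text
time: 17.23
eef_pos: [0.4676, -0.0064, 0.1531]
tcp_rot: [0.999, 0.037, 0.001, 0.0]
contact_force: [0.6, -0.7, -0.5]
opening: 0.0006
grip_force: 0.0
```

```bash
python3 - <<'E'
from rig import env, imaging
import cv2,numpy as np
s=env.state();print(s["eef_pos"],s["tcp_rot"],s["contact_force"],s["opening"])
t=imaging.capture("top");d=imaging.capture("side");np.savez("top3.npz",**t);np.savez("side3.npz",**d)
im=np.zeros((560,800,3),np.uint8)
a=cv2.resize(t["img"][150:220,280:350],None,fx=5.7,fy=5.7,interpolation=cv2.INTER_CUBIC)
b=cv2.resize(d["img"][160:260,265:345],None,fx=5,fy=5,interpolation=cv2.INTER_CUBIC)
im[:a.shape[0],:a.shape[1]]=a;im[:500,400:800]=b
cv2.imwrite("pics/c5.png",im)
E
```

```text
[ 0.46758395 -0.00641025  0.15308896] [9.99322527e-01 3.67947683e-02 7.78780360e-04 1.58068223e-04] [ 0.63647139 -0.66224757 -0.483193  ] 0.0005533989527161828
```

View pics/c5.png

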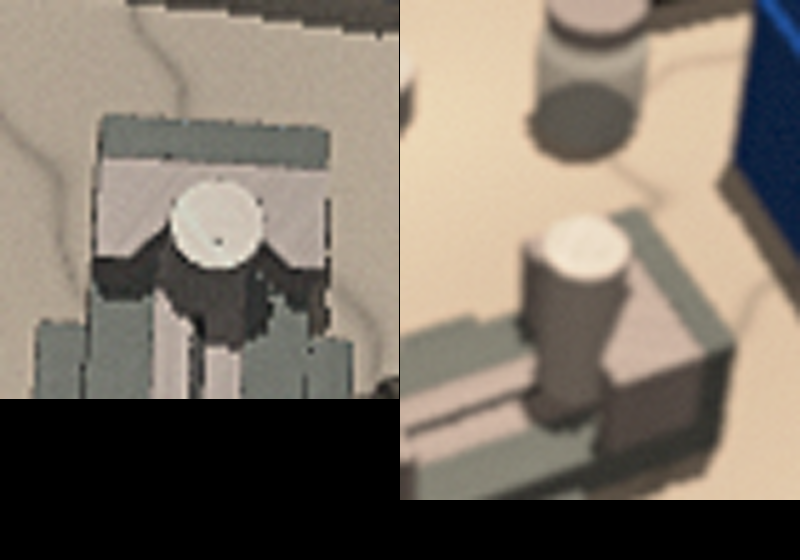

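```bash
python3 - <<'E'
from h import *
t=np.load("top3.npz");s=np.load("side3.npz")
print(ray(t,crop(218,225,280,150,5.7),.12),ray(s,crop(187,247,265,160,5),.12), "want .6554 .0078")
E
```

```text
[0.65557381 0.00752043 0.12      ] [0.65612449 0.0061347  0.12      ] want .6554 .0078
```

Emit:
arm_command:
  rows: "29 0 0 0 0 0 0;29 0 0 0 0 0 0;29 0 40 0 0 0 0;29 0 75 0 0 0 0;29 0 90 0 0 0 0;29 0 96 0 0 0 0;29 0 96 0 0 0 0"

```text
time: 18.2
eef_pos: [0.4966, -0.0041, 0.0572]
tcp_rot: [0.999, 0.037, 0.0, -0.0]
contact_force: [0.4, -0.4, 0.3]
opening: 0.0006
grip_force: 0.0
```

The blank is home: the top view measures it within 0.5 mm of the seat. Next I'll bring the jaw up.

Emit:
arm_command:
  rows: "2 0 0 0 0 0 0;4 0 0 0 0 0 0;5 0 0 0 0 0 0;6 0 0 0 0 0 0;7 0 0 0 0 0 0;8 0 0 0 0 0 0;9 0 0 0 0 0 0;10 0 0 0 0 0 0;11 0 0 0 0 0 0;12 0 0 0 0 0 0"

```text
time: 19.45
eef_pos: [0.5053, -0.0036, 0.0562]
tcp_rot: [0.999, 0.037, -0.003, 0.001]
contact_force: [-8.3, 0.3, 6.1]
opening: 0.0007
grip_force: 4.1
```

Emit:
arm_command:
  rows: "2 0 0 0 0 0 0;5 0 0 0 0 0 0;8 0 0 0 0 0 0;11 0 0 0 0 0 0;14 0 0 0 0 0 0;17 0 0 0 0 0 0;20 0 0 0 0 0 0;23 0 0 0 0 0 0;26 0 0 0 0 0 0;29 0 0 0 0 0 0"

```text
time: 20.7
eef_pos: [0.5342, -0.0014, 0.0562]
tcp_rot: [0.999, 0.037, -0.003, 0.001]
contact_force: [-9.2, -0.6, 6.8]
opening: 0.0005
grip_force: 4.4
```

Emit:
arm_command:
  rows: "3 0 0 0 0 0 0;6 0 0 0 0 0 0;9 0 0 0 0 0 0;12 0 0 0 0 0 0;15 0 0 0 0 0 0;18 0 0 0 0 0 0;21 0 0 0 0 0 0;24 0 0 0 0 0 0;26 0 0 0 0 0 0;28 0 0 0 0 0 0"

```text
time: 21.95
eef_pos: [0.5622, 0.0007, 0.0562]
tcp_rot: [0.999, 0.037, -0.003, 0.0]
contact_force: [-8.6, 0.3, 6.6]
opening: 0.0004
grip_force: 4.3
```

Emit:
arm_command:
  rows: "3 0 0 0 0 0 0;6 0 0 0 0 0 0;8 0 0 0 0 0 0;10 0 0 0 0 0 0;12 0 0 0 0 0 0;14 0 0 0 0 0 0;16 0 0 0 0 0 0;18 0 0 0 0 0 0;19 0 0 0 0 0 0;20 0 0 0 0 0 0"

```text
time: 23.2
eef_pos: [0.5823, 0.0022, 0.0562]
tcp_rot: [0.999, 0.037, -0.003, 0.0]
contact_force: [-8.4, 0.2, 6.1]
opening: 0.0009
grip_force: 4.1
```

Emit:
arm_command:
  rows: "0.5 0 0 0 0 0 0;1 0 0 0 0 0 0;1.5 0 0 0 0 0 0;2 0 0 0 0 0 0;2.5 0 0 0 0 0 0;3 0 0 0 0 0 0;3.5 0 0 0 0 0 0;4 0 0 0 0 0 0"

```text
time: 24.2
eef_pos: [0.5862, 0.0026, 0.0562]
tcp_rot: [0.999, 0.037, -0.003, 0.0]
contact_force: [-7.8, 0.2, 6.4]
opening: 0.0005
grip_force: 4.1
```

Emit:
arm_command:
  rows: "0.3 0 0 0 0 0 0;0.6 0 0 0 0 0 0;0.9 0 0 0 0 0 0;1.2 0 0 0 0 0 0;1.5 0 0 0 0 0 0;1.8 0 0 0 0 0 0;2 0 0 0 0 0 0"

```text
time: 25.08
eef_pos: [0.5883, 0.0027, 0.0562]
tcp_rot: [0.999, 0.037, -0.003, 0.0]
contact_force: [-7.9, 1.0, 6.8]
opening: 0.0007
grip_force: 4.0
```

Emit:
arm_command:
  rows: "0.2 0 0 0 0 0 0;0.4 0 0 0 0 0 0;0.6 0 0 0 0 0 0;0.8 0 0 0 0 0 0"

```text
time: 25.58
eef_pos: [0.5887, 0.0027, 0.0562]
tcp_rot: [0.999, 0.037, -0.003, 0.0]
contact_force: [-9.8, 0.0, 7.5]
opening: 0.0006
grip_force: 4.8
```

Emit:
arm_command:
  rows: "0.2 0 0 0 0 0 0;0.4 0 0 0 0 0 0;0.5 0 0 0 0 0 0"

```text
time: 25.95
eef_pos: [0.5887, 0.0027, 0.0562]
tcp_rot: [0.999, 0.037, -0.003, 0.001]
contact_force: [-10.9, -0.1, 9.7]
opening: 0.0006
grip_force: 5.5
```

Emit:
arm_command:
  rows: "0.2 0 0 0 0 0 0;0.4 0 0 0 0 0 0;0.4 0 0 0 0 0 0;0.4 0 0 0 0 0 0"

```text
time: 26.45
eef_pos: [0.5887, 0.0027, 0.0562]
tcp_rot: [0.999, 0.037, -0.004, 0.001]
contact_force: [-12.2, 0.1, 9.7]
opening: 0.0005
grip_force: 6.0
```

Emit:
arm_command:
  rows: "0.2 0 0 0 0 0 0;0.3 0 0 0 0 0 0;0.3 0 0 0 0 0 0;0.3 0 0 0 0 0 0"

```text
time: 26.95
eef_pos: [0.5887, 0.0027, 0.0562]
tcp_rot: [0.999, 0.037, -0.004, 0.001]
contact_force: [-12.5, -0.8, 11.5]
opening: 0.0001
grip_force: 6.5
```

Emit:
arm_command:
  rows: "0.2 0 0 0 0 0 0;0.4 0 0 0 0 0 0;0.4 0 0 0 0 0 0;0.4 0 0 0 0 0 0"

```text
time: 27.45
eef_pos: [0.5887, 0.0027, 0.0562]
tcp_rot: [0.999, 0.037, -0.004, 0.001]
contact_force: [-14.0, -0.4, 12.8]
opening: 0.0003
grip_force: 7.1
```

```bash
python3 - <<'E'
from rig import env, imaging
for i in range(4):
    imaging.capture("side"); s=env.state(); print(s["contact_force"],s["grip_force"],s["eef_pos"])
E
```

```text
[-13.63025069  -0.17386655  12.47013731] 7.143529951572418 [0.58871373 0.00274246 0.05620842]
[-14.46214119   0.15931292  12.16131236] 7.141815349459648 [0.58870738 0.00271732 0.05620513]
[-14.99204117   0.29480389  12.46577596] 7.142712324857712 [0.58869988 0.00271444 0.05619476]
[-14.53921093   0.36108894  11.73850581] 7.141745835542679 [0.58873351 0.00271875 0.05621142]
```

Emit:
arm_command:
  rows: "0.2 0 0 0 0 0 0;0.35 0 0 0 0 0 0;0.35 0 0 0 0 0 0;0.35 0 0 0 0 0 0"

```text
time: 28.15
eef_pos: [0.5887, 0.0027, 0.0561]
tcp_rot: [0.999, 0.037, -0.005, 0.001]
contact_force: [-14.7, 0.0, 12.7]
opening: 0.0007
grip_force: 7.5
```

```bash
python3 - <<'E'
from rig import env, imaging
import numpy as np
L=[]
for i in range(5):
    imaging.capture("side"); s=env.state(); L.append(s["contact_force"])
print(np.mean(L,0),s["grip_force"])
E
```

```text
[-15.13156378  -0.253509    12.7636536 ] 7.506668418645859
```

The nip is about 7 N (15.1 N push less 8.3 N drag). I'll back off straight and rise.

Emit:
arm_command:
  rows: "-1 0 0 0 0 0 0;-3 0 0 0 0 0 0;-8 0 0 0 0 0 0;-15 0 0 0 0 0 0;-18 0 -30 0 0 0 0;-18 0 -80 0 0 0 0;-60 0 -130 0 0 0 0;-110 0 -140 0 0 0 0;-110 0 -140 0 0 0 0;-110 0 -140 0 0 0 0"

```text
time: 29.65
eef_pos: [0.4846, -0.0053, 0.197]
tcp_rot: [0.999, 0.037, 0.001, 0.0]
contact_force: [0.4, 0.3, -0.6]
opening: 0.0007
grip_force: 0.0
```

```bash
python3 - <<'E'
from rig import env, imaging
import cv2,numpy as np
s=env.state();print(s["eef_pos"],s["contact_force"])
t=imaging.capture("top");d=imaging.capture("side");np.savez("top4.npz",**t)
im=np.zeros((560,800,3),np.uint8)
a=cv2.resize(t["img"][150:240,280:350],None,fx=5.7,fy=5.7,interpolation=cv2.INTER_CUBIC)
b=cv2.resize(d["img"][160:260,265:345],None,fx=5,fy=5,interpolation=cv2.INTER_CUBIC)
im[:a.shape[0],:a.shape[1]]=a;im[:500,400:800]=b
cv2.imwrite("pics/c6.png",im)
E
```

```text
[ 0.4845992  -0.00528093  0.197041  ] [ 0.37951036  0.29153777 -0.5620097 ]
```

View pics/c6.png

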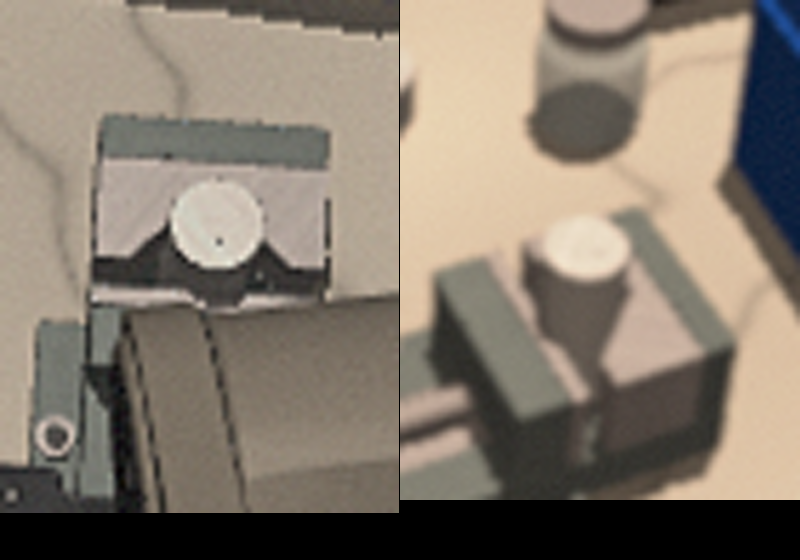

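The jaw is closed on the blank. The blank is upright and its top has not moved, still at (218,225) in the top crop. The arm is clear.

```bash
python3 -c "
from rig import job
print(job.finish_job())"
```

```text
the job is handed in; nothing more can be done
None
```

The blank stands upright, fully home in the vee and nipped by the moving jaw at about 7 N, with the arm clear; I handed the job in at about 30 s of the 64 s allowed, and touched none of the other items.

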